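# Gauge the nozzle sleeves on the folding stand

## Task

Snap the folding gauge stand open so that its pin stands upright, then slide each steel nozzle sleeve on the table down the pin as far as it will go, one after another from the shortest to the longest. Stand the sleeves that go fully home on the collar upright in the single aluminium tray near the stand, and those that stop part way upright in the low, empty white crate; finish with the pin clear and the stand snapped shut again, leaving the other things on the table where they are.

Things in the scene. Friction and masses are not known exactly. Their poses are not given: they have to be found in the camera images.
- stem (a joint): Folding stem of the gauge stand: 0 = folded, pin level; 1.571 = open, pin upright. An over-centre spring snaps it to a stop: left alone above 1.1 rad it snaps open, below 0.7 shut; leaving a stop takes 6 to 10 N near the pin's end. Pinch the pin's sides from above, fingers closing parallel to the hinge; the pin turns between the pads as it swings.
- stand_hinge (a point): Middle of the stand's hinge axis, 45 mm above the table (fixed aluminium base plate 190 x 100 mm, 10 mm thick, with two dark upright cheeks up to 66 mm high, 72 mm over their outsides). Its y axis is the hinge axis; the folded pin points along its -x, the open pin straight up.
- pin_tip (a point): Free end of the bare steel gauge pin, on its axis, 95 mm from the hinge axis. The pin is 28 mm in diameter and 70 mm long with its last 6 mm tapered to 20 mm; it stands on a dark collar 42 mm in diameter.
- pin_foot (a point): Foot of the gauge pin on its axis, at the collar's face, 25 mm from the hinge axis (70 mm above the table when the stand is open). A sleeve that fits rests flat on this collar.
- sleeve_a_mid (a point): Centre, half-way up, of a plain steel nozzle sleeve 65 mm long standing on its flange: tube 46 mm outside, bore 32 mm, foot flange 66 mm across, 6 mm thick, 220 g; z up. May be absent. Whether it fits shows only on the pin: a good one slides onto the collar, a tight one stops with its foot 25 to 40 mm above it.
- sleeve_b_mid (a point): Centre, half-way up, of a plain steel nozzle sleeve 80 mm long standing on its flange: tube 46 mm outside, bore 32 mm, foot flange 66 mm across, 6 mm thick, 220 g; z up. May be absent. Whether it fits shows only on the pin: a good one slides onto the collar, a tight one stops with its foot 25 to 40 mm above it.
- sleeve_c_mid (a point): Centre, half-way up, of a plain steel nozzle sleeve 95 mm long standing on its flange: tube 46 mm outside, bore 32 mm, foot flange 66 mm across, 6 mm thick, 220 g; z up. May be absent. Whether it fits shows only on the pin: a good one slides onto the collar, a tight one stops with its foot 25 to 40 mm above it.
- sleeve_d_mid (a point): Centre, half-way up, of a plain steel nozzle sleeve 110 mm long standing on its flange: tube 46 mm outside, bore 32 mm, foot flange 66 mm across, 6 mm thick, 220 g; z up. May be absent. Whether it fits shows only on the pin: a good one slides onto the collar, a tight one stops with its foot 25 to 40 mm above it.
- tray: Shallow aluminium tray, 210 x 250 mm outside (its x, y), rim 14 mm high, 5 mm walls and floor; origin at the centre of its underside, z up. Fixed.
- crate: Low, empty white plastic crate (not the taller one with buns), 210 x 250 mm outside (its x, y), walls 60 mm high, 6 mm walls and floor; origin at the centre of its underside, z up. Fixed. Tray and crate may change sides.
- shaker: Bystander: clear jar with steel cap, 52 mm across, 85 mm high; origin at its underside's centre.
- bowl: Bystander: steel bowl, 120 mm across, 55 mm high; origin at its underside's centre.
- dough_cutter: Bystander: solid steel disc 70 mm across, 30 mm high; origin at its underside's centre.
- scraper: Bystander: white plastic slab 110 x 80 x 12 mm; origin at its underside's centre.
- brush: Bystander: hand brush lying down; origin at its underside's centre (of the lying tool).
- rolling_block: Bystander: rounded wooden block 50 x 200 x 45 mm; origin at its underside's centre.
- cup: Bystander: white cup, 70 mm across, 70 mm high; origin at its underside's centre.
- sleeve_a: The same sleeve as sleeve_a_mid, its origin at the centre of the underside.
- sleeve_b: The same sleeve as sleeve_b_mid, its origin at the centre of the underside.
- sleeve_c: The same sleeve as sleeve_c_mid, its origin at the centre of the underside.
- sleeve_d: The same sleeve as sleeve_d_mid, its origin at the centre of the underside.
Mind the look-alikes: they are no part of the job. What is shaped like the sleeve_a but green is not meant. Leave any purple look-alike of the sleeve_c alone.

How it is judged:
By the outcome, as a careful person would: the job done as asked, in the order asked, and still so for the second after the job is handed in, with the robot touching nothing.
Of sleeve_a, sleeve_b, sleeve_c, sleeve_d only 3 to 4 are there at a start; the rules pass over those that are not, and their reading is None.
At some moment in a run one of sleeve_a, sleeve_b, sleeve_c, sleeve_d may be knocked a few centimetres aside while the robot is not near it.
It also fails if it takes over 210 s, if anything falls off the work surface, if the arm or the gripper's body presses on something with over 40 N, if the wrist force passes 120 N, or if a joint passes its speed limit or range.

## Robot

A 7-joint arm with a two-finger parallel gripper is mounted at the origin on the work surface. World frame = base frame: x ahead of the robot, y to its left, z up, the work surface at z = 0. Lengths are in m, angles in rad, forces in N, time in s.
With the tool pointing down it reaches from about 0.4 to 0.85 m from the base axis. Payload 10.4 kg.
Tool frame: the origin (TCP) lies midway between the tips of the shut fingers; the grasp point (between the pads) lies 19 mm behind it (grasp_offset is the z of the grasp point in the tool frame, in m); z points along the fingers, y is the line along which they close (so a half turn about z gives the same grasp; the last joint's range is limited). The gripper opens to 85 mm and grips with 20 to 120 N. Pads are 22 mm wide; open, the fingers measure 114 mm over their backs; the gripper's body (76 mm by 85 mm) begins 54 mm behind the grasp point. The pads swing forward as they close: fully open they stand 13 mm farther back than shut.
Start: joints at [1.087, 0.332, -0.065, 1.46, 0.022, 1.35, -0.088], TCP at [0.278, -0.56, 0.231] pointing down, gripper open.
Joint ranges: [-2.6, 2.6], [-0.5, 2.12], [-1.47, 1.34], [0.16, 2.42], [-1.27, 4.41], [0.06, 2.06], [-2.6, 2.6]. Speed limits (rad/s): [2.22, 2.22, 2.79, 2.79, 3.14, 3.14, 3.14].

## Interface

Orientations are given as [roll, pitch, yaw] about the fixed x, y, z axes, in that order (R = Rz(yaw) Ry(pitch) Rx(roll)).
In Python, from workcell import observe, read_camera, close_job, boxes_of, regions_of, landmark_of, grasp_offset gives the robot as it stands.
- The arm moves only by the tool play_rows, never from a script. Its argument "commands" is a list that holds one entry, the list of rows, each a list of 5 numbers: the closure, from 0 (fully open) to 1 (shut), then the shift along the world's x, y, z in mm, then the turn about the world's z in degrees. A call has 1 to 10 rows; each row is the pose to reach, as a shift and turn from the pose commanded when the call began; what a row does not reach only later rows make up. A row lasts 1/8 s, in which the tool goes at most 62.5 mm and 10.7 degrees, less where a joint would pass 70% of its speed; a pose out of reach is approached as far as the arm can. A call with a gripper value outside its range is refused whole. The fingers move at their own pace and stop on an object; the grip force is fixed at half the most. Time passes only in rows, so rows that repeat a pose let the fingers close. It gives the time, the measured TCP pose, the force, the opening and the grip force at its end, in the units of the state.
- observe(): the state, without advancing time (a new reading comes with each control period).
- read_camera(name): name is "scene" or "top" or "wrist"; returns a dict with "image" (400x640x3 uint8, red, green, blue), "intrinsics" (3x3 intrinsics, pixels), "view" (4x4, takes a point from world to camera coordinates). Camera axes: x right, y down, z forward; pixel columns grow to the right and rows downward; lengths in m; the calibration is good to about 2 mm. A picture is of the moment at which its call begins. There is no depth.
- close_job(): hands the job in; it is judged then, once.
Trained networks look in the newest picture that a camera, given by its name, has taken for a name from the list of things; names that differ only in an ending like _2 or _b are one class to them, and where a whole thing is asked for, a point or a joint stands for the part that bears it (a point fixed in the world has none). Each returns a list of dicts, best first, with "p" (0 to 1); they miss things now and then, are a little off and sometimes report something else, mostly with a low value. They report only what shows in the picture. A call takes as long as a camera call. They do not tell look-alikes from the thing itself.
- boxes_of(query, camera): "at" ([column, row] in pixels, amid what is visible of it).
- regions_of(query, camera): "mask" (400x640 bool, what is visible of it) and "at" ([column, row] in pixels, amid what is visible of it).
- landmark_of(query, camera): "at" ([column, row] in pixels: a listed point, or the origin of a listed thing).
The state is a dict: "clock": time; "joint_positions": joint angles; "joint_velocities": joint speeds; "joint_efforts": joint torques, N m; "tool_pos": TCP position; "eef_rot": TCP orientation; "wrist_force": force on the tool from outside, world axes, zero at the start; "moment": the same for the moment, N m; "gripper_width": finger opening in m; "gripper_force": force on a finger pad.
Only numpy, scipy, OpenCV 4.12 (cv2) and the standard library are available. Lean on these libraries where they do the work, as an engineer would, in place of code of your own. Each camera call takes 0.05 s, during which the arm holds its last target. There are 200 camera calls.

## Working session

There is one attempt and no reset: what is moved stays moved. The work goes in short steps, Python scripts to look and compute and a tool call to move; the robot and the scene stay as the last step left them, time stands still between calls to the robot, and variables do not carry over. Pictures are saved under pics/ and viewed, at most 14 in all, crops included, and the job is handed in when it is done.

Besides the shell and the picture viewer there is one more tool, called after "Request:" as name(argument=value, ...), one argument or row to a line, values as JSON. play_rows: Moves the arm, as the interface text tells. Its arguments: {"type":"object","properties":{"commands":{"type":"array","items":{"type":"array","items":{"type":"array","items":{"type":"number"}}}}},"required":["commands"]}

```bash
mkdir -p pics
cat > h.py <<'E'
import numpy as np, cv2
from workcell import *
def ray(cam,px):
    K,V=np.array(cam["intrinsics"]),np.array(cam["view"])
    d=V[:3,:3].T@np.linalg.solve(K,[px[0],px[1],1]); o=-V[:3,:3].T@V[:3,3]
    return o,d
def atz(cam,px,z):
    o,d=ray(cam,px); return o+d*(z-o[2])/d[2]
def proj(cam,p):
    K,V=np.array(cam["intrinsics"]),np.array(cam["view"])
    c=K@(V[:3,:3]@np.array(p)+V[:3,3]); return c[:2]/c[2]
def tri(cams,pxs):
    A=np.zeros((3,3));b=np.zeros(3)
    for c,p in zip(cams,pxs):
        o,d=ray(c,p);d/=np.linalg.norm(d);M=np.eye(3)-np.outer(d,d);A+=M;b+=M@o
    return np.linalg.solve(A,b)
def save(n,im): cv2.imwrite("pics/"+n+".png",cv2.cvtColor(im,cv2.COLOR_RGB2BGR))
E
python3 - <<'E'
from h import *
print(observe()["clock"], grasp_offset)
for n in ("scene","top"):
    c=read_camera(n); save(n+"0",c["image"]); V=np.array(c["view"]); print(n,-V[:3,:3].T@V[:3,3])
    for q in ["stand_hinge","pin_tip","pin_foot","sleeve_a_mid","sleeve_b_mid","sleeve_c_mid","sleeve_d_mid","tray","crate"]:
        print(q,[(np.round(r["at"],1).tolist(),round(r["p"],2)) for r in landmark_of(q,n)])
E
```

```text
0.0 -0.0187
scene [ 1.31559051 -0.89612889  0.79965635]
stand_hinge [([274.8, 188.9], 0.65)]
pin_tip [([298.1, 199.8], 0.56)]
pin_foot [([284.6, 188.5], 0.6), ([289.4, 288.5], 0.35)]
sleeve_a_mid [([409.9, 159.4], 0.87), ([351.4, 187.8], 0.82), ([284.8, 188.5], 0.19)]
sleeve_b_mid [([273.1, 245.6], 0.86), ([322.3, 189.5], 0.23)]
sleeve_c_mid [([307.9, 218.2], 0.96), ([267.0, 215.5], 0.7), ([322.7, 188.2], 0.56)]
sleeve_d_mid [([340.5, 206.2], 0.69)]
tray [([329.6, 161.1], 0.91)]
crate [([185.7, 251.4], 0.76)]
top [0.40020787 0.02731814 1.28668316]
stand_hinge [([322.4, 258.6], 0.92), ([351.0, 149.8], 0.36)]
pin_tip [([323.2, 224.3], 0.85), ([354.3, 182.9], 0.26)]
pin_foot [([321.6, 247.6], 0.86), ([277.4, 142.3], 0.36)]
sleeve_a_mid [([158.2, 174.3], 0.92), ([262.3, 199.0], 0.8)]
sleeve_b_mid [([403.6, 187.7], 0.78), ([260.3, 199.8], 0.5)]
sleeve_c_mid [([354.1, 185.5], 0.93), ([369.3, 228.8], 0.6)]
sleeve_d_mid [([307.5, 175.0], 0.65), ([346.6, 149.7], 0.28)]
tray [([207.6, 274.0], 0.76)]
crate [([451.0, 259.6], 0.83), ([421.9, 153.5], 0.37)]
```

View pics/scene0.png

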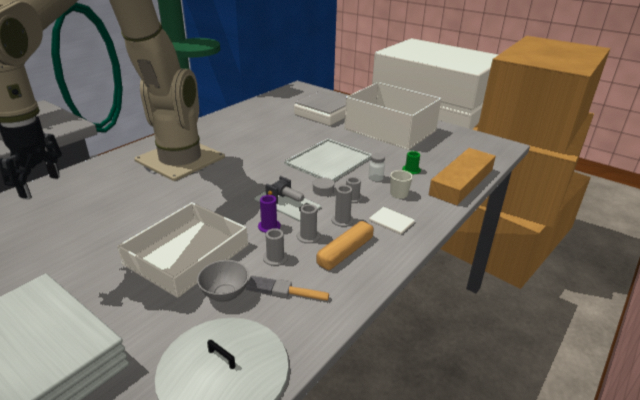

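View pics/top0.png

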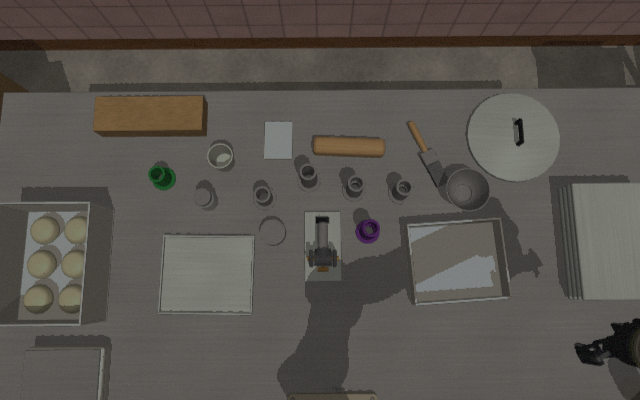

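Scene shows four steel sleeves (top view): about (262,197), (307,175), (354,186), (403,188). The look-alikes are green at (161,177) and purple at (368,231). The other round steel thing is the dough cutter at (272,232). The stand is at (322,250), the tray at (207,274), and the low empty crate at (458,260); the bun crate at far left is not meant.

Run:
```python
from h import *
t=read_camera("top"); s=read_camera("scene")
S=dict(a=((262,198),(353,188),.065),b=((403.5,188),(274,246),.08),c=((354,185.7),(308,219),.095),d=((307.5,175),(343,206),.11))
for k,(p,q,L) in S.items(): print(k,tri([t,s],[p,q]).round(4),"atz",atz(t,p,L/2).round(4), atz(s,q,L/2).round(4))
print("hinge",tri([t,s],[(322.4,258.6),(274.8,188.9)]).round(4),atz(t,(322.4,258.6),.045).round(4))
print("tip",tri([t,s],[(323.2,224.3),(298.1,199.8)]).round(4),atz(t,(323.2,224.3),.045).round(4))
print("foot",atz(t,(321.6,247.6),.045).round(4))
m=regions_of("stand_hinge","top")
for q in("tray","crate"):
    for n,c in(("top",t),):
        for r in regions_of(q,n)[:2]:
            x,y,w,h=cv2.boundingRect(r["mask"].astype(np.uint8)); z=.014 if q=="tray" else .06
            print(q,r["p"],(x,y,w,h),atz(c,(x,y),z).round(3),atz(c,(x+w,y+h),z).round(3))
im=t["image"][130:290,230:430]; a=cv2.resize(im,(800,600)[:1]+(640,),interpolation=3)[:600]
save("c1",np.clip(cv2.resize(im,(750,600),interpolation=2).astype(float)*1.5,0,255).astype(np.uint8))
w=read_camera("wrist"); V=np.array(w["view"]); print(V.round(3),w["intrinsics"]); print(observe())
```

```text
a [0.6247 0.1855 0.0292] atz [0.622  0.1834 0.0325] [0.6291 0.1834 0.0325]
b [ 0.6451 -0.2005  0.0425] atz [ 0.6456 -0.2009  0.04  ] [ 0.6428 -0.1983  0.04  ]
c [ 0.6491 -0.066   0.0567] atz [ 0.6514 -0.0663  0.0475] [ 0.6406 -0.0561  0.0475]
d [0.6802 0.0582 0.0497] atz [0.6801 0.0589 0.055 ] [0.6839 0.0503 0.055 ]
hinge [0.454  0.0174 0.0391] [0.4567 0.0204 0.045 ]
tip [0.5468 0.016  0.0374] [0.5475 0.0176 0.045 ]
foot [0.4856 0.0223 0.045 ]
tray 0.96 (158, 235, 97, 81) [0.525 0.468 0.014] [0.309 0.2   0.014]
crate 0.75 (260, 220, 26, 26) [0.558 0.184 0.06 ] [0.489 0.115 0.06 ]
crate 0.62 (403, 218, 109, 88) [ 0.561 -0.193  0.06 ] [ 0.333 -0.463  0.06 ]
[[ 0.444 -0.896 -0.001 -0.624]
 [-0.85  -0.422  0.315 -0.04 ]
 [-0.283 -0.139 -0.949  0.382]
 [ 0.     0.     0.     1.   ]] [[282.14137943   0.         319.38543743]
 [  0.         282.14137943 201.5992229 ]
 [  0.           0.           1.        ]]
{'clock': 1.3, 'joint_positions': array([ 1.08740778,  0.33219495, -0.06468911,  1.46013036,  0.02160346,
        1.34992465, -0.08849747]), 'joint_velocities': array([ 0.00143369,  0.00113237, -0.00149823, -0.00177649,  0.00033926,
       -0.00162912,  0.00029915]), 'joint_efforts': array([-1.47920673e-03, -6.25245094e+01,  4.79610264e-02, -3.91826034e+01,
        1.62659353e-02,  1.98526010e-03, -6.40436747e-05]), 'tool_pos': array([ 0.27791678, -0.55980924,  0.23132614]), 'eef_rot': array([ 3.14155563e+00, -7.74350641e-06,  4.60785420e-01]), 'wrist_force': array([-0.03982816, -0.57383168,  0.05926735]), 'moment': array([-0.05914982, -0.00975465, -0.01872339]), 'gripper_force': 0.0, 'gripper_width': 0.08525267550457932}
```

View pics/c1.png

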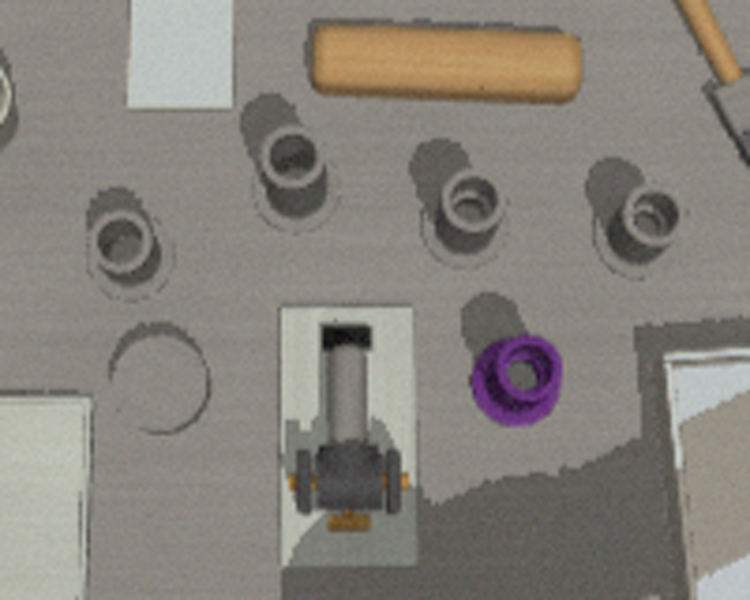

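Request:
play_rows(
  commands=[
    [[0.3,120,300,0,-26.4],[0.3,254,577,0,-26.4],[0.3,254,577,0,-26.4],[0.3,254,577,0,-26.4],[0.3,254,577,0,-26.4],[0.3,254,577,0,-26.4],[0.3,254,577,0,-26.4],[0.3,254,577,0,-26.4],[0.3,254,577,0,-26.4],[0.3,254,577,0,-26.4]],
  ],
)

```text
clock: 2.55
tool_pos: [0.5295, 0.012, 0.2317]
eef_rot: [3.141, -0.001, -0.0]
wrist_force: [1.0, -0.3, -0.3]
gripper_width: 0.06
gripper_force: 0.0
```

Request:
play_rows(
  commands=[
    [[0.3,0,0,0,0],[0.3,0,0,0,0],[0.3,0,0,0,0],[0.3,0,0,0,0]],
  ],
)

```text
clock: 3.05
tool_pos: [0.5287, 0.0091, 0.2315]
eef_rot: [3.141, -0.0, -0.002]
wrist_force: [0.6, -1.2, 0.1]
gripper_width: 0.0598
gripper_force: 0.0
```

Run:
```python
from h import *
print(observe())
w=read_camera("wrist"); save("w1",w["image"])
for q in("stand_hinge","pin_tip","pin_foot"):
    for r in landmark_of(q,"wrist"): print(q,r["at"],r["p"],atz(w,r["at"],.045).round(4))
```

```text
{'clock': 3.05, 'joint_positions': array([ 0.37773859,  0.15900134, -0.53020169,  1.69144288,  0.08341556,
        1.31341945, -1.74093984]), 'joint_velocities': array([-2.45782456e-03,  2.21764745e-03, -3.73822078e-03, -7.43310146e-04,
       -1.16657760e-03, -4.56543572e-05, -3.86072473e-04]), 'joint_efforts': array([-9.89375333e-02, -4.57693648e+01, -2.82508560e+00, -3.86876571e+01,
        1.90445414e-02,  1.04648050e-03,  6.69062458e-03]), 'tool_pos': array([0.52874453, 0.00913516, 0.23146229]), 'eef_rot': array([ 3.14111008e+00, -1.95830363e-04, -1.93202640e-03]), 'wrist_force': array([ 0.63129837, -1.23818972,  0.09591438]), 'moment': array([0.0108668 , 0.01702858, 0.05445635]), 'gripper_force': 0.0, 'gripper_width': 0.05978051666337708}
stand_hinge [313.5, 230.6] 0.71 [0.4613 0.0179 0.045 ]
pin_tip [307.8, 154.9] 0.93 [0.5578 0.0236 0.045 ]
pin_foot [308.2, 212.7] 0.56 [0.4857 0.0243 0.045 ]
```

View pics/w1.png

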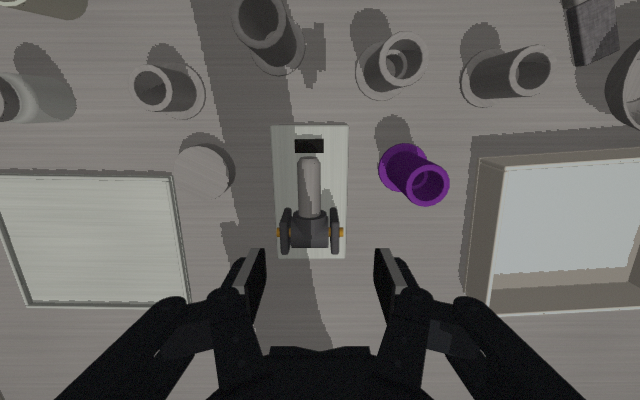

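The wrist view shows the folded pin from (309,160) to collar (309,212) and hinge (310,231), with a dark inset in the plate at (309,146). The path down to the pin is clear.

Request:
play_rows(
  commands=[
    [[0.3,3,11,-60,0],[0.3,3,11,-120,0],[0.3,3,11,-160,0],[0.3,3,11,-180,0],[0.3,3,11,-195,0],[0.3,3,11,-204,0],[0.3,3,11,-204,0],[0.3,3,11,-204,0]],
  ],
)

```text
clock: 4.25
tool_pos: [0.5325, 0.0213, 0.0281]
eef_rot: [3.141, -0.001, -0.0]
wrist_force: [-0.0, -0.3, 0.4]
gripper_width: 0.0596
gripper_force: 0.0
```

Request:
play_rows(
  commands=[
    [[0.6,0,0,0,0],[0.8,0,0,0,0],[0.8,0,0,0,0],[0.8,0,0,0,0],[0.8,0,0,0,0],[0.8,0,0,0,0]],
  ],
)

```text
clock: 5.0
tool_pos: [0.5322, 0.0219, 0.0281]
eef_rot: [-3.141, -0.001, 0.001]
wrist_force: [-1.4, 1.2, 5.4]
gripper_width: 0.0263
gripper_force: 58.7
```

Request:
play_rows(
  commands=[
    [[0.8,-1,0,12,0],[0.8,-4,0,23,0],[0.8,-8,0,34,0],[0.8,-14,0,44,0],[0.8,-22,0,53,0],[0.8,-31,0,61,0],[0.8,-41,0,67,0],[0.8,-52,0,71,0],[0.8,-63,0,74,0],[0.8,-75,0,75,0]],
  ],
)

```text
clock: 6.25
tool_pos: [0.4569, 0.0216, 0.1032]
eef_rot: [-3.142, -0.002, 0.0]
wrist_force: [0.8, 4.5, -11.1]
gripper_width: 0.0261
gripper_force: 59.2
```

Request:
play_rows(
  commands=[
    [[0.8,0,0,0,0],[0.8,0,0,0,0],[0.8,0,0,0,0]],
  ],
)

```text
clock: 6.62
tool_pos: [0.4566, 0.0216, 0.1032]
eef_rot: [3.141, -0.0, 0.0]
wrist_force: [-3.8, 4.8, -5.4]
gripper_width: 0.0258
gripper_force: 59.5
```

Request:
play_rows(
  commands=[
    [[0.3,0,0,0,0],[0.3,0,0,0,0],[0.3,0,0,0,0],[0.3,0,0,40,0],[0.3,0,0,80,0],[0.3,0,0,100,-10],[0.3,0,0,100,-20],[0.3,0,0,100,-30],[0.3,0,0,100,-30]],
  ],
)

```text
clock: 7.75
tool_pos: [0.457, 0.0211, 0.2026]
eef_rot: [3.142, -0.001, -0.523]
wrist_force: [-0.4, 0.3, -0.9]
gripper_width: 0.0596
gripper_force: 0.0
```

Run:
```python
from h import *
o=observe();print(o["joint_positions"].round(2),o["tool_pos"],o["eef_rot"])
w=read_camera("wrist"); 
for r in landmark_of("pin_tip","wrist"): print(r["at"],r["p"],atz(w,r["at"],.140).round(4))
t=read_camera("top"); 
for r in landmark_of("pin_tip","top"): print(r["at"],r["p"],atz(t,r["at"],.140).round(4))
```

```text
[ 0.41  0.01 -0.55  1.9   0.01  1.24 -2.24] [0.45702732 0.02109862 0.20258904] [ 3.14156166e+00 -5.74868446e-04 -5.22749940e-01]
[318.2, 211.6] 0.76 [0.4614 0.0208 0.14  ]
[322.0, 178.9] 0.2 [0.4826 0.0052 0.14  ]
```

Request:
play_rows(
  commands=[
    [[0.3,0,0,0,40],[0.3,0,0,0,80],[0.3,0,0,0,120],[0.3,0,0,0,120],[0.3,0,0,0,120],[0.3,0,0,0,120],[0.3,0,0,0,120],[0.3,0,0,0,120],[0.3,0,0,0,120],[0.3,0,0,0,120]],
  ],
)

```text
clock: 9.2
tool_pos: [0.4569, 0.0213, 0.2023]
eef_rot: [3.142, -0.0, 1.36]
wrist_force: [-0.7, 0.2, 0.2]
gripper_width: 0.0602
gripper_force: 0.0
```

Request:
play_rows(
  commands=[
    [[0.3,0,0,0,30],[0.3,0,0,0,30],[0.3,0,0,0,14],[0.3,0,0,0,14],[0.3,0,0,0,14]],
  ],
)

```text
clock: 9.82
tool_pos: [0.4569, 0.0213, 0.2023]
eef_rot: [3.142, -0.0, 1.599]
wrist_force: [-0.0, 0.9, -0.7]
gripper_width: 0.0599
gripper_force: 0.0
```

Request:
play_rows(
  commands=[
    [[0.3,0,0,-40,-1.6],[0.3,0,0,-80,-1.6],[0.3,0,0,-95,-1.6],[0.5,0,0,-95,-1.6],[0.8,0,0,-95,-1.6],[0.8,0,0,-95,-1.6],[0.8,0,0,-95,-1.6],[0.8,0,0,-95,-1.6],[0.8,0,0,-95,-1.6],[0.8,0,0,-95,-1.6]],
  ],
)

```text
clock: 11.08
tool_pos: [0.4598, 0.0214, 0.1094]
eef_rot: [3.135, -0.0, 1.568]
wrist_force: [10.8, 0.8, -6.5]
gripper_width: 0.0261
gripper_force: 59.3
```

Request:
play_rows(
  commands=[
    [[0.8,4,0,0,0],[0.8,4,0,0,0],[0.8,4,0,0,0]],
  ],
)

```text
clock: 11.45
tool_pos: [0.4603, 0.0214, 0.1092]
eef_rot: [-3.14, 0.001, 1.568]
wrist_force: [-11.8, -0.3, 15.7]
gripper_width: 0.0264
gripper_force: 61.7
```

Request:
play_rows(
  commands=[
    [[0.3,-4,0,0,0],[0.3,-4,0,0,0],[0.3,-4,0,60,0],[0.3,-4,0,110,0],[0.3,162,162,110,0],[0.3,162,162,110,0],[0.3,162,162,110,0],[0.3,162,162,110,0],[0.3,162,162,110,0],[0.3,162,162,110,0]],
  ],
)

```text
clock: 12.7
tool_pos: [0.6228, 0.183, 0.2173]
eef_rot: [-3.141, 0.0, 1.568]
wrist_force: [0.2, -0.7, -1.3]
gripper_width: 0.0598
gripper_force: 0.0
```

Run:
```python
from h import *
o=observe();print(o["tool_pos"],o["eef_rot"],o["joint_positions"].round(2))
w=read_camera("wrist"); save("w2",w["image"])
for r in landmark_of("sleeve_a_mid","wrist")[:3]: print(r["at"],r["p"],atz(w,r["at"],.0325).round(4))
for q in ("sleeve_a_mid","sleeve_d_mid"):
  for r in regions_of(q,"wrist")[:3]:
    m=r["mask"].astype(np.uint8); print(q,r["p"],cv2.boundingRect(m))
```

```text
[0.62284156 0.18295163 0.21728033] [-3.14147146e+00  1.42493922e-04  1.56778568e+00] [ 0.11  0.47 -0.64  1.38  0.28  1.38 -0.54]
[325.3, 178.6] 0.79 [0.6299 0.1848 0.0325]
sleeve_a_mid 0.8 (300, 149, 51, 58)
sleeve_d_mid 0.69 (337, 238, 48, 89)
```

View pics/w2.png

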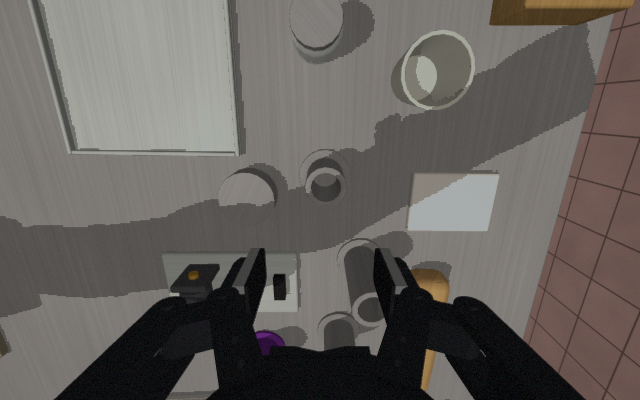

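The wrist view shows sleeve a's rim at about (326,186) and its flange at (324,172). The cutter is at (247,195) and sleeve d's rim at (370,308).

Run:
```python
from h import *
w=read_camera("wrist"); t=read_camera("top")
print(atz(w,(326.3,185.8),.065).round(4),atz(w,(324,172),.006).round(4))
for k,p,z in(("a",(262.8,195.1),.065),("d",(308.1,171.9),.11),("c",(355.6,183.9),.095),("b",(403.6,188.1),.08)): print(k,atz(t,p,z).round(4))
print(proj(t,[.460,.0217,.14]))
```

```text
[0.6306 0.1837 0.065 ] [0.629 0.186 0.006]
a [0.624  0.1773 0.065 ]
d [0.6758 0.0559 0.11  ]
c [ 0.6465 -0.067   0.095 ]
b [ 0.6375 -0.1939  0.08  ]
[322.07005033 255.46280646]
```

Request:
play_rows(
  commands=[
    [[0.3,7,1.5,-60,0],[0.3,7,1.5,-120,0],[0.3,7,1.5,-160,0],[0.3,7,1.5,-180,0],[0.3,7,1.5,-193,0],[0.3,7,1.5,-193,0],[0.3,7,1.5,-193,0]],
  ],
)

```text
clock: 13.88
tool_pos: [0.6308, 0.1852, 0.026]
eef_rot: [3.139, -0.001, 1.568]
wrist_force: [0.1, -0.3, 0.1]
gripper_width: 0.0598
gripper_force: 0.0
```

Request:
play_rows(
  commands=[
    [[0.5,0,0,0,0],[0.6,0,0,0,0],[0.6,0,0,0,0],[0.6,0,0,0,0],[0.6,0,0,0,0],[0.6,0,0,0,0]],
  ],
)

```text
clock: 14.62
tool_pos: [0.6308, 0.1851, 0.0259]
eef_rot: [3.139, -0.001, 1.568]
wrist_force: [-0.6, -0.7, 6.0]
gripper_width: 0.0454
gripper_force: 62.4
```

Request:
play_rows(
  commands=[
    [[0.6,0,0,60,0],[0.6,0,0,120,0],[0.6,0,0,170,0],[0.6,-60,-60,170,0],[0.6,-171,-163,170,0],[0.6,-171,-163,170,0],[0.6,-171,-163,170,0],[0.6,-171,-163,170,0],[0.6,-171,-163,170,0],[0.6,-171,-163,170,0]],
  ],
)

```text
clock: 15.88
tool_pos: [0.4594, 0.0229, 0.1944]
eef_rot: [3.141, -0.001, 1.57]
wrist_force: [0.0, 0.3, -2.1]
gripper_width: 0.0452
gripper_force: 63.5
```

Run:
```python
from h import *
o=observe();print(o["tool_pos"],o["eef_rot"],o["wrist_force"],o["gripper_width"])
w=read_camera("wrist"); save("w3",cv2.resize(w["image"][160:320,200:440],(750,500)))
```

```text
[0.45939007 0.02285331 0.19440446] [ 3.14135486e+00 -7.21288470e-04  1.56957873e+00] [ 1.65658596e-03  3.24314434e-01 -2.09006098e+00] 0.04523565866599641
```

View pics/w3.png

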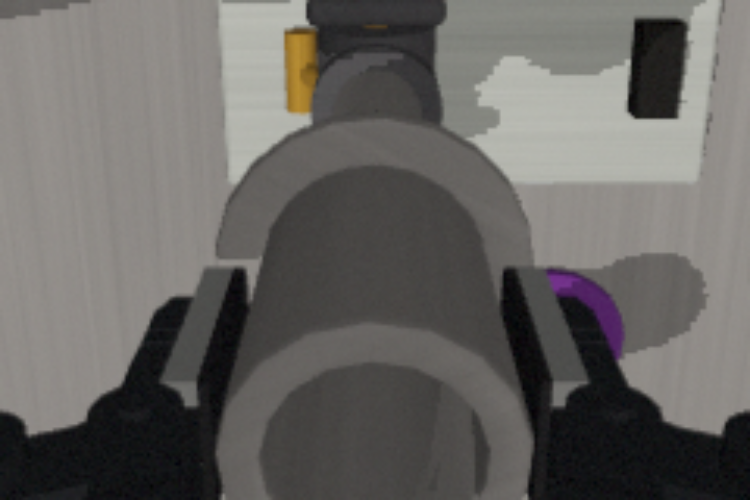

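Request:
play_rows(
  commands=[
    [[0.6,0.6,-1,-10,0],[0.6,0.6,-1,-20,0],[0.6,0.6,-1,-28,0],[0.6,0.6,-1,-34,0],[0.6,0.6,-1,-40,0],[0.6,0.6,-1,-40,0]],
  ],
)

```text
clock: 16.68
tool_pos: [0.4596, 0.0221, 0.1538]
eef_rot: [3.141, -0.002, 1.569]
wrist_force: [2.9, 5.8, -6.0]
gripper_width: 0.0453
gripper_force: 63.1
```

Request:
play_rows(
  commands=[
    [[0.6,0,1,-6,0],[0.6,0,1,-12,0],[0.6,0,1,-18,0],[0.6,0,1,-24,0],[0.6,0,1,-30,0],[0.6,0,1,-36,0],[0.6,0,1,-36,0]],
  ],
)

```text
clock: 17.55
tool_pos: [0.4594, 0.0225, 0.1176]
eef_rot: [-3.141, -0.001, 1.568]
wrist_force: [2.3, 5.8, -6.4]
gripper_width: 0.0452
gripper_force: 63.3
```

Request:
play_rows(
  commands=[
    [[0.6,0,1,-6,0],[0.6,0,1,-12,0],[0.6,0,1,-17,0],[0.6,0,1,-20,0],[0.6,0,1,-23,0],[0.6,0,1,-25,0],[0.6,0,1,-25,0]],
  ],
)

```text
clock: 18.42
tool_pos: [0.4596, 0.0227, 0.0955]
eef_rot: [-3.141, 0.002, 1.568]
wrist_force: [-14.2, 1.0, 32.5]
gripper_width: 0.0454
gripper_force: 67.1
```

Request:
play_rows(
  commands=[
    [[0.6,0,0,20,0],[0.6,0,0,50,0],[0.6,0,0,100,0],[0.6,0,60,103,0],[0.6,3,180,103,0],[0.6,5,372,103,0],[0.6,5,372,103,0],[0.6,5,372,103,0],[0.6,5,372,103,0],[0.6,5,372,103,0]],
  ],
)

```text
clock: 19.68
tool_pos: [0.4616, 0.3997, 0.1951]
eef_rot: [-3.139, -0.002, 1.575]
wrist_force: [-1.1, -0.6, -2.4]
gripper_width: 0.0451
gripper_force: 63.7
```

Request:
play_rows(
  commands=[
    [[0.6,0,0,0,0],[0.6,0,0,0,0],[0.6,0,0,0,0],[0.6,0,0,0,0]],
  ],
)

```text
clock: 20.18
tool_pos: [0.4649, 0.394, 0.1966]
eef_rot: [3.141, 0.0, 1.567]
wrist_force: [0.1, -0.8, -2.5]
gripper_width: 0.0452
gripper_force: 63.7
```

Run:
```python
from h import *
o=observe();print(o["tool_pos"],o["eef_rot"],o["wrist_force"],o["joint_positions"].round(2))
w=read_camera("wrist"); t=read_camera("top"); s=read_camera("scene")
for n,c in(("top",t),("scene",s),("wrist",w)):
  for q in("tray","crate"):
    for r in landmark_of(q,n)[:2]: print(n,q,r["at"],round(r["p"],2),atz(c,r["at"],0).round(4))
p={}
for q,x0,y0,z in(("tray",.42,.337,.014),("crate",.447,-.328,.06)):
  for sx in(-1,1):
    for sy in(-1,1): p[q,sx,sy]=proj(t,[x0+sx*.105,y0+sy*.125,z]).round(1).tolist()
print(p)
im=cv2.resize(t["image"],(800,500)); save("t3",im)
```

```text
[0.46494119 0.39402123 0.19658958] [3.14083448e+00 2.24412997e-04 1.56662907e+00] [ 0.0597308  -0.7751655  -2.54003579] [-0.13  0.45 -0.86  1.52  0.34  1.33 -1.02]
top tray [353.3, 183.3] 0.73 [ 0.6679 -0.0681  0.    ]
top tray [209.0, 273.4] 0.63 [0.4208 0.3283 0.    ]
top crate [451.7, 260.2] 0.78 [ 0.4523 -0.3319  0.    ]
top crate [160.6, 254.3] 0.34 [0.4732 0.4626 0.    ]
scene tray [330.7, 162.0] 0.7 [0.435  0.3277 0.    ]
scene crate [187.8, 250.5] 0.9 [ 0.4426 -0.3218  0.    ]
scene crate [374.9, 178.9] 0.32 [0.6235 0.3263 0.    ]
wrist tray [285.8, 221.7] 0.8 [0.4212 0.3358 0.    ]
wrist tray [454.5, 379.7] 0.18 [0.6806 0.0604 0.    ]
{('tray', -1, -1): [250.3, 313.6], ('tray', -1, 1): [155.9, 314.1], ('tray', 1, -1): [251.8, 234.3], ('tray', 1, 1): [160.1, 234.9], ('crate', -1, -1): [508.0, 302.4], ('crate', -1, 1): [410.1, 303.0], ('crate', 1, -1): [501.9, 220.8], ('crate', 1, 1): [407.0, 221.4]}
```

View pics/t3.png

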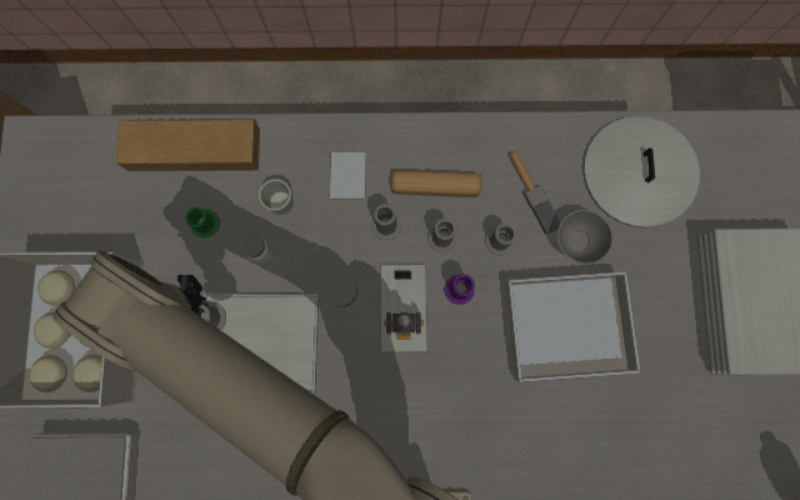

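The stand is upright at (404,322). The tray spans roughly (205–318, 295–390) with the arm above it, and the three remaining sleeves have not moved. Lowering a into the tray.

Request:
play_rows(
  commands=[
    [[0.6,0,1,-60,0],[0.6,0,1,-120,0],[0.6,0,1,-145,0],[0.6,0,1,-157,0],[0.6,0,1,-163,0],[0.6,0,1,-165,0],[0.6,0,1,-165,0]],
  ],
)

```text
clock: 21.5
tool_pos: [0.4649, 0.3961, 0.0323]
eef_rot: [3.14, -0.001, 1.568]
wrist_force: [0.2, -0.1, -2.8]
gripper_width: 0.0453
gripper_force: 63.5
```

Request:
play_rows(
  commands=[
    [[0.3,0,0,0,0],[0.3,0,0,0,0],[0.3,0,0,0,0],[0.3,0,0,60,0],[0.3,0,0,120,0],[0.3,0,0,185,0],[0.3,0,-100,185,0],[0.3,0,-200,185,0]],
  ],
)

```text
clock: 22.5
tool_pos: [0.4644, 0.2701, 0.2166]
eef_rot: [3.14, -0.001, 1.569]
wrist_force: [0.3, -0.8, -0.6]
gripper_width: 0.0598
gripper_force: 0.0
```

Request:
play_rows(
  commands=[
    [[0.3,178,-466,20,0],[0.3,178,-466,20,0],[0.3,178,-466,20,0],[0.3,178,-466,20,0],[0.3,178,-466,20,0],[0.3,178,-466,20,0],[0.3,178,-466,20,0],[0.3,178,-466,20,0],[0.3,178,-466,20,0],[0.3,178,-466,20,0]],
  ],
)

```text
clock: 23.75
tool_pos: [0.6425, -0.1945, 0.2356]
eef_rot: [-3.142, -0.001, 1.568]
wrist_force: [0.8, 2.0, -0.0]
gripper_width: 0.0599
gripper_force: 0.0
```

Run:
```python
from h import *
o=observe();print(o["tool_pos"],o["eef_rot"],o["joint_positions"].round(2))
w=read_camera("wrist"); save("w4",w["image"])
for r in landmark_of("sleeve_b_mid","wrist")[:4]: print(r["at"],r["p"],atz(w,r["at"],.04).round(4))
```

```text
[ 0.64251078 -0.19452567  0.23562573] [-3.14151394e+00 -9.96753788e-04  1.56821371e+00] [ 0.64  0.5  -0.6   1.29  0.28  1.43  0.05]
[323.7, 178.4] 0.82 [ 0.6478 -0.1947  0.04  ]
```

View pics/w4.png

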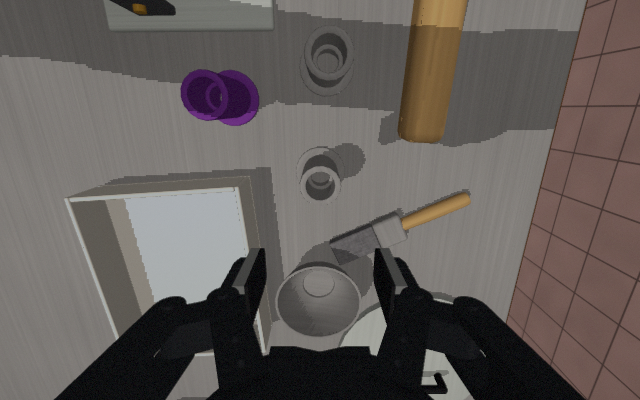

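Sleeve b's rim is at (320,183) and its flange at (320,169). Sleeve c's rim is at (328,54), purple is at (205,95), and the bowl is at (318,300).

Run:
```python
from h import *
w=read_camera("wrist")
for z in(.065,.08,.095): print(z,atz(w,(320.5,183.5),z).round(4))
print(atz(w,(320.,170),.006).round(4))
for z in(.08,.095,.11): print(z,atz(w,(328,54),z).round(4))
print(atz(w,(327,66),.006).round(4))
```

```text
0.065 [ 0.6439 -0.1938  0.065 ]
0.08 [ 0.6439 -0.1899  0.08  ]
0.095 [ 0.6438 -0.186   0.095 ]
[ 0.6435 -0.1905  0.006 ]
0.08 [ 0.651  -0.0625  0.08  ]
0.095 [ 0.6506 -0.0649  0.095 ]
0.11 [ 0.6502 -0.0674  0.11  ]
[ 0.652  -0.0633  0.006 ]
```

Request:
play_rows(
  commands=[
    [[0.3,1.5,4,-60,0],[0.3,1.5,4,-120,0],[0.3,1.5,4,-160,0],[0.3,1.5,4,-180,0],[0.3,1.5,4,-195,0],[0.3,1.5,4,-195,0],[0.3,1.5,4,-195,0]],
  ],
)

```text
clock: 24.78
tool_pos: [0.6449, -0.1913, 0.0425]
eef_rot: [3.139, 0.001, 1.568]
wrist_force: [0.7, -0.2, -0.1]
gripper_width: 0.06
gripper_force: 0.0
```

Request:
play_rows(
  commands=[
    [[0.5,0,0,0,0],[0.6,0,0,0,0],[0.6,0,0,0,0],[0.6,0,0,0,0],[0.6,0,0,0,0],[0.6,0,0,0,0]],
  ],
)

```text
clock: 25.52
tool_pos: [0.645, -0.1914, 0.0425]
eef_rot: [3.139, 0.001, 1.568]
wrist_force: [-0.3, 0.4, 6.9]
gripper_width: 0.0453
gripper_force: 62.3
```

Request:
play_rows(
  commands=[
    [[0.6,0,0,60,0],[0.6,0,0,120,0],[0.6,0,0,175,0],[0.6,-60,65,175,0],[0.6,-185,213,175,0],[0.6,-185,213,175,0],[0.6,-185,213,175,0],[0.6,-185,213,175,0],[0.6,-185,213,175,0],[0.6,-185,213,175,0]],
  ],
)

```text
clock: 26.78
tool_pos: [0.4593, 0.0211, 0.2161]
eef_rot: [3.141, 0.001, 1.567]
wrist_force: [0.4, -0.1, -1.8]
gripper_width: 0.0455
gripper_force: 62.8
```

Request:
play_rows(
  commands=[
    [[0.6,0,0,0,0],[0.6,0,0,0,0],[0.6,0,0,0,0]],
  ],
)

```text
clock: 27.15
tool_pos: [0.4591, 0.0216, 0.2157]
eef_rot: [-3.141, -0.0, 1.567]
wrist_force: [-0.3, -0.3, -1.1]
gripper_width: 0.0447
gripper_force: 62.8
```

Request:
play_rows(
  commands=[
    [[0.6,1,0,-15,0],[0.6,1,0,-25,0],[0.6,1,0,-32,0],[0.6,1,0,-38,0],[0.6,1,0,-44,0],[0.6,1,0,-44,0]],
  ],
)

```text
clock: 27.9
tool_pos: [0.4598, 0.0224, 0.1714]
eef_rot: [-3.141, -0.001, 1.568]
wrist_force: [-0.4, 3.4, -3.2]
gripper_width: 0.0449
gripper_force: 62.7
```

Request:
play_rows(
  commands=[
    [[0.6,0,0,-6,0],[0.6,0,0,-12,0],[0.6,0,0,-16,0],[0.6,0,0,-20,0],[0.6,0,0,-20,0]],
  ],
)

```text
clock: 28.52
tool_pos: [0.4601, 0.0223, 0.1516]
eef_rot: [3.141, -0.001, 1.568]
wrist_force: [1.5, 5.0, -1.6]
gripper_width: 0.045
gripper_force: 62.9
```

Request:
play_rows(
  commands=[
    [[0.6,0,1,-4,0],[0.6,0,1,-8,0],[0.6,0,1,-12,0],[0.6,0,1,-16,0],[0.6,0,1,-16,0]],
  ],
)

```text
clock: 29.15
tool_pos: [0.4691, 0.0243, 0.1462]
eef_rot: [3.122, 0.001, 1.568]
wrist_force: [-8.1, 3.6, 85.8]
gripper_width: 0.0449
gripper_force: 77.3
```

Request:
play_rows(
  commands=[
    [[0.6,0,0,5,0],[0.6,0,0,9,0],[0.6,0,0,9,0]],
  ],
)

```text
clock: 29.52
tool_pos: [0.4621, 0.0241, 0.1477]
eef_rot: [3.137, -0.0, 1.569]
wrist_force: [-5.3, 6.0, 27.4]
gripper_width: 0.0455
gripper_force: 68.9
```

Request:
play_rows(
  commands=[
    [[0.6,-2,-2,10,0],[0.6,-2,-2,25,0],[0.6,-2,-2,50,0],[0.6,-2,-2,80,0],[0.6,5,-100,80,0],[0.6,15,-281,80,0],[0.6,15,-281,80,0],[0.6,15,-281,80,0],[0.6,15,-281,80,0],[0.6,15,-281,80,0]],
  ],
)

```text
clock: 30.78
tool_pos: [0.4735, -0.2617, 0.2236]
eef_rot: [-3.139, 0.0, 1.563]
wrist_force: [0.8, 1.1, -1.8]
gripper_width: 0.0451
gripper_force: 65.8
```

Request:
play_rows(
  commands=[
    [[0.6,0,0,0,0],[0.6,0,0,0,0],[0.6,0,0,0,0]],
  ],
)

```text
clock: 31.15
tool_pos: [0.4751, -0.2575, 0.225]
eef_rot: [3.141, 0.0, 1.569]
wrist_force: [-0.1, 0.9, -2.2]
gripper_width: 0.0451
gripper_force: 65.8
```

Run:
```python
from h import *
o=observe();print(o["tool_pos"],o["eef_rot"],o["wrist_force"])
w=read_camera("wrist"); t=read_camera("top")
for n,c in(("top",t),("wrist",w)):
  for r in landmark_of("crate",n)[:2]: print(n,r["at"],round(r["p"],2),atz(c,r["at"],0.006).round(4))
for r in landmark_of("pin_tip","top")[:2]+landmark_of("sleeve_a_mid","top")[:3]: print(r["at"],r["p"])
im=np.hstack([w["image"][80:],t["image"][80:]]); save("w5",cv2.resize(w["image"][60:],(640,340)))
```

```text
[ 0.47510196 -0.2574731   0.22499625] [3.14145685e+00 3.89407199e-04 1.56911121e+00] [-0.14921784  0.86399782 -2.16579656]
top [452.7, 259.5] 0.66 [ 0.4539 -0.3331  0.006 ]
[324.3, 256.7] 0.85
[179.5, 257.5] 0.83
[157.4, 176.6] 0.81
[442.6, 248.8] 0.57
```

View pics/w5.png

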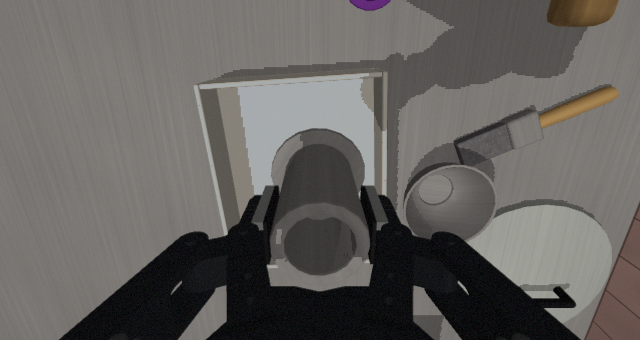

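The wrist view shows b over the crate, with crate rim corners at (384,132) and (197,146). The bowl at (450,200) is outside it.

Run:
```python
from h import *
w=read_camera("wrist")
for p in((384,133),(197,147)): print(atz(w,p,.06).round(4))
```

```text
[ 0.5441 -0.2017  0.06  ]
[ 0.3427 -0.2158  0.06  ]
```

Request:
play_rows(
  commands=[
    [[0.6,0,-2,-60,0],[0.6,0,-2,-120,0],[0.6,0,-2,-155,0],[0.6,0,-2,-168,0],[0.6,0,-2,-173,0],[0.6,0,-2,-176,0],[0.6,0,-2,-176,0]],
  ],
)

```text
clock: 32.38
tool_pos: [0.4756, -0.2605, 0.0498]
eef_rot: [3.14, 0.001, 1.568]
wrist_force: [-0.8, 0.0, -0.5]
gripper_width: 0.0451
gripper_force: 65.8
```

Request:
play_rows(
  commands=[
    [[0.3,0,0,0,0],[0.3,0,0,0,0],[0.3,0,0,0,0],[0.3,0,0,60,0],[0.3,0,0,120,0],[0.3,0,0,180,0],[0.3,60,60,190,0],[0.3,120,120,190,0]],
  ],
)

```text
clock: 33.38
tool_pos: [0.5643, -0.1721, 0.2395]
eef_rot: [3.139, 0.002, 1.565]
wrist_force: [0.6, -1.1, -0.5]
gripper_width: 0.0594
gripper_force: 0.0
```

Request:
play_rows(
  commands=[
    [[0.3,86,108,0,0],[0.3,86,108,0,0],[0.3,86,108,0,0],[0.3,86,108,0,0],[0.3,86,108,0,0],[0.3,86,108,0,0]],
  ],
)

```text
clock: 34.12
tool_pos: [0.6486, -0.0661, 0.238]
eef_rot: [3.141, 0.001, 1.565]
wrist_force: [0.2, -0.8, -0.6]
gripper_width: 0.0598
gripper_force: 0.0
```

Run:
```python
from h import *
o=observe();print(o["tool_pos"],o["eef_rot"],o["joint_positions"].round(2))
w=read_camera("wrist"); save("w6",w["image"])
for q in("sleeve_c_mid","sleeve_d_mid"):
  for r in landmark_of(q,"wrist")[:4]: print(r["at"],r["p"],atz(w,r["at"],.0475 if q[7]=="c" else .055).round(4))
```

```text
[ 0.64858827 -0.06606965  0.2379836 ] [3.14130300e+00 9.54330294e-04 1.56531013e+00] [ 0.48  0.46 -0.63  1.35  0.27  1.42 -0.15]
[227.1, 209.0] 0.62 [ 0.5323 -0.1042  0.0475]
[345.3, 60.5] 0.9 [0.6765 0.0627 0.055 ]
```

View pics/w6.png

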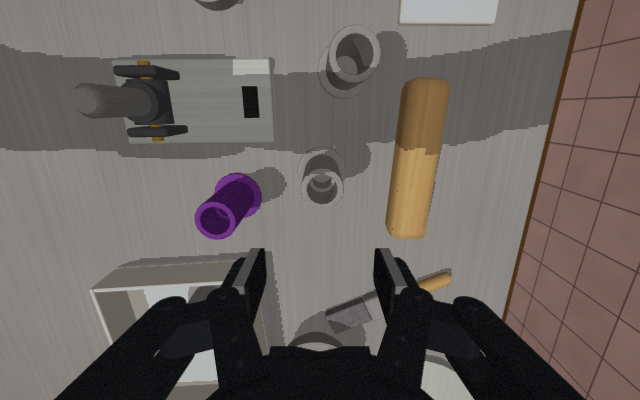

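Sleeve c's rim is at (323,185) and its flange at (321,168). Sleeve d's rim is at (355,53), the rolling block edge is at col ~393, and purple is at (217,219).

Run:
```python
from h import *
w=read_camera("wrist")
for z in(.08,.095,.11): print(z,atz(w,(323,185.5),z).round(4),atz(w,(355,53),z).round(4))
print(atz(w,(321.5,169),.006).round(4),atz(w,(348,68),.006).round(4),"block",atz(w,(393,200),.03).round(4),atz(w,(400,100),.03).round(4))
```

```text
0.08 [ 0.6529 -0.0645  0.08  ] [0.6837 0.0666 0.08  ]
0.095 [ 0.6527 -0.0605  0.095 ] [0.682  0.0641 0.095 ]
0.11 [ 0.6525 -0.0564  0.11  ] [0.6802 0.0617 0.11  ]
[ 0.6518 -0.0615  0.006 ] [0.6842 0.0626 0.006 ] block [ 0.7452 -0.0981  0.03  ] [0.7438 0.0252 0.03  ]
```

Request:
play_rows(
  commands=[
    [[0.3,4,5,-60,0],[0.3,4,5,-120,0],[0.3,4,5,-155,0],[0.3,4,5,-172,0],[0.3,4,5,-182,0],[0.3,4,5,-182,0],[0.3,4,5,-182,0]],
  ],
)

```text
clock: 35.2
tool_pos: [0.6539, -0.0591, 0.0572]
eef_rot: [3.139, 0.0, 1.568]
wrist_force: [0.1, -0.2, -0.2]
gripper_width: 0.0595
gripper_force: 0.0
```

Request:
play_rows(
  commands=[
    [[0.5,0,0,0,0],[0.6,0,0,0,0],[0.6,0,0,0,0],[0.6,0,0,0,0],[0.6,0,0,0,0],[0.6,0,0,0,0]],
  ],
)

```text
clock: 35.95
tool_pos: [0.6537, -0.0591, 0.0572]
eef_rot: [3.14, 0.0, 1.568]
wrist_force: [-1.6, 0.8, 6.5]
gripper_width: 0.0459
gripper_force: 61.1
```

Request:
play_rows(
  commands=[
    [[0.6,0,0,60,0],[0.6,0,0,120,0],[0.6,0,0,175,0],[0.6,-60,25,175,0],[0.6,-194,82,175,0],[0.6,-194,82,175,0],[0.6,-194,82,175,0],[0.6,-194,82,175,0],[0.6,-194,82,175,0],[0.6,-194,82,175,0]],
  ],
)

```text
clock: 37.2
tool_pos: [0.4596, 0.0226, 0.2306]
eef_rot: [-3.141, -0.001, 1.567]
wrist_force: [0.3, -0.1, -3.0]
gripper_width: 0.0459
gripper_force: 63.4
```

Request:
play_rows(
  commands=[
    [[0.6,0,0,0,0],[0.6,0,0,0,0]],
  ],
)

```text
clock: 37.45
tool_pos: [0.4592, 0.0229, 0.2305]
eef_rot: [-3.141, -0.001, 1.568]
wrist_force: [-0.5, -0.2, -1.8]
gripper_width: 0.0457
gripper_force: 63.4
```

Foot is at .173; lower to .129, then on in steps.

Request:
play_rows(
  commands=[
    [[0.6,1,0,-15,0],[0.6,1,0,-25,0],[0.6,1,0,-32,0],[0.6,1,0,-38,0],[0.6,1,0,-44,0],[0.6,1,0,-44,0]],
  ],
)

```text
clock: 38.2
tool_pos: [0.4604, 0.025, 0.1865]
eef_rot: [3.14, -0.003, 1.569]
wrist_force: [2.5, 7.6, -6.2]
gripper_width: 0.0454
gripper_force: 63.1
```

Request:
play_rows(
  commands=[
    [[0.6,0,0,-6,0],[0.6,0,0,-12,0],[0.6,0,0,-16,0],[0.6,0,0,-20,0],[0.6,0,0,-20,0]],
  ],
)

```text
clock: 38.83
tool_pos: [0.4605, 0.0254, 0.1668]
eef_rot: [3.14, -0.003, 1.57]
wrist_force: [1.2, 8.6, -3.1]
gripper_width: 0.0456
gripper_force: 63.4
```

Request:
play_rows(
  commands=[
    [[0.6,0,0,-4,0],[0.6,0,0,-8,0],[0.6,0,0,-8,0]],
  ],
)

```text
clock: 39.2
tool_pos: [0.4605, 0.0256, 0.1589]
eef_rot: [3.14, -0.003, 1.57]
wrist_force: [1.0, 10.6, -3.0]
gripper_width: 0.0458
gripper_force: 63.4
```

Request:
play_rows(
  commands=[
    [[0.6,0,3,-4,0],[0.6,0,3,-8,0],[0.6,0,3,-12,0],[0.6,0,3,-12,0]],
  ],
)

```text
clock: 39.7
tool_pos: [0.4609, 0.0279, 0.1481]
eef_rot: [3.14, -0.002, 1.569]
wrist_force: [-5.0, 9.7, 14.9]
gripper_width: 0.0455
gripper_force: 65.2
```

Request:
play_rows(
  commands=[
    [[0.6,0,0,-3,0],[0.6,0,0,-5,0],[0.6,0,0,-5,0]],
  ],
)

```text
clock: 40.08
tool_pos: [0.4646, 0.0281, 0.1475]
eef_rot: [3.131, -0.001, 1.569]
wrist_force: [-8.2, 7.8, 49.9]
gripper_width: 0.0457
gripper_force: 68.7
```

Request:
play_rows(
  commands=[
    [[0.6,0,-2,3,0],[0.6,0,-3,6,0],[0.6,0,-3,6,0],[0.45,0,-3,6,0],[0.4,0,-3,6,0],[0.4,0,-3,6,0]],
  ],
)

```text
clock: 40.83
tool_pos: [0.4601, 0.0222, 0.1476]
eef_rot: [3.142, 0.001, 1.567]
wrist_force: [-0.2, -0.3, -0.4]
gripper_width: 0.0513
gripper_force: 0.0
```

Run:
```python
from h import *
o=observe();print(o["tool_pos"],o["eef_rot"],o["wrist_force"],o["gripper_width"])
s=read_camera("scene"); w=read_camera("wrist")
for z in(.070,.095,.1,.105): print(z,proj(s,[.460,.0217,z]).round(1),proj(s,[.460,.0217,z+.095]).round(1),proj(w,[.46,.0217,z+.095]).round(1))
a=cv2.resize(s["image"][130:230,230:330],(500,500),interpolation=2)
b=cv2.resize(w["image"][200:400,260:380],(300,500))
save("s7",np.hstack([a,b]))
```

```text
[0.4600524  0.02221166 0.14755754] [3.14157024e+00 5.61672374e-04 1.56712799e+00] [-0.24355074 -0.26452513 -0.40060217] 0.05133116174778483
0.07 [278.3 180.3] [277.4 152.5] [319.2 276.4]
0.095 [278.1 173.2] [277.2 144.9] [319.1 309.1]
0.1 [278.  171.7] [277.2 143.3] [319.1 317.3]
0.105 [278.  170.3] [277.1 141.8] [319.1 326.1]
```

View pics/s7.png

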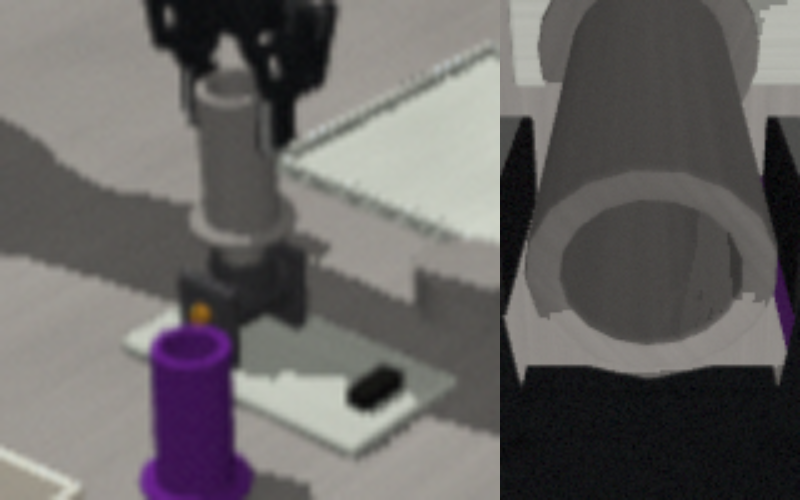

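The views show c parked on the pin, released and unsupported. Its foot is about 25 mm above the collar, with the pin visible in the gap at crop (245,265), so c is tight. Regrip and take it to the crate.

Request:
play_rows(
  commands=[
    [[0.6,0,0,0,0],[0.6,0,0,0,0],[0.6,0,0,0,0],[0.6,0,0,0,0],[0.6,0,0,0,0],[0.6,0,0,15,0],[0.6,0,0,40,0],[0.6,0,0,85,0],[0.6,-5,-50,85,0]],
  ],
)

```text
clock: 42.05
tool_pos: [0.457, -0.0237, 0.2368]
eef_rot: [3.135, -0.001, 1.575]
wrist_force: [1.4, -0.8, -2.6]
gripper_width: 0.0458
gripper_force: 62.6
```

Request:
play_rows(
  commands=[
    [[0.6,-35,-307,0,0],[0.6,-35,-307,0,0],[0.6,-35,-307,0,0],[0.6,-35,-307,0,0],[0.6,-35,-307,0,0],[0.6,-35,-307,0,0],[0.6,-35,-307,0,0],[0.6,-35,-307,0,0],[0.6,-35,-307,0,0]],
  ],
)

```text
clock: 43.18
tool_pos: [0.4205, -0.3331, 0.233]
eef_rot: [3.141, 0.0, 1.57]
wrist_force: [-0.8, -0.2, -1.4]
gripper_width: 0.0459
gripper_force: 62.6
```

Request:
play_rows(
  commands=[
    [[0.6,0,0,-60,0],[0.6,0,0,-120,0],[0.6,0,0,-150,0],[0.6,0,0,-163,0],[0.6,0,0,-168,0],[0.6,0,0,-171,0],[0.6,0,0,-171,0]],
  ],
)

```text
clock: 44.05
tool_pos: [0.4209, -0.3344, 0.0639]
eef_rot: [3.14, 0.001, 1.568]
wrist_force: [-3.9, 3.8, 8.2]
gripper_width: 0.0457
gripper_force: 63.4
```

Request:
play_rows(
  commands=[
    [[0.6,0,0,-1,0],[0.6,0,0,-2,0],[0.6,0,0,-2,0]],
  ],
)

```text
clock: 44.42
tool_pos: [0.4211, -0.3342, 0.0636]
eef_rot: [3.14, 0.002, 1.568]
wrist_force: [-8.9, 10.4, 26.7]
gripper_width: 0.0457
gripper_force: 65.2
```

Request:
play_rows(
  commands=[
    [[0.6,0,0,2,0],[0.3,0,0,2,0],[0.3,0,0,2,0],[0.3,0,0,2,0],[0.3,0,0,60,0],[0.3,0,0,120,0],[0.3,0,0,175,0],[0.3,60,60,180,0],[0.3,120,120,180,0]],
  ],
)

```text
clock: 45.55
tool_pos: [0.5094, -0.2455, 0.2403]
eef_rot: [3.14, 0.001, 1.565]
wrist_force: [0.5, -0.7, -0.3]
gripper_width: 0.0594
gripper_force: 0.0
```

Request:
play_rows(
  commands=[
    [[0.3,160,280,10,0],[0.3,160,280,10,0],[0.3,160,280,10,0],[0.3,160,280,10,0],[0.3,160,280,10,0],[0.3,160,280,10,0],[0.3,160,280,10,0],[0.3,160,280,10,0]],
  ],
)

```text
clock: 46.55
tool_pos: [0.6682, 0.032, 0.2491]
eef_rot: [-3.142, 0.001, 1.565]
wrist_force: [0.8, -0.1, -1.1]
gripper_width: 0.0599
gripper_force: 0.0
```

Run:
```python
from h import *
o=observe();print(o["tool_pos"],o["eef_rot"])
w=read_camera("wrist"); t=read_camera("top")
for r in landmark_of("sleeve_d_mid","wrist")[:3]: print(r["at"],r["p"],atz(w,r["at"],.055).round(4))
a=cv2.resize(w["image"][80:240,200:420],(440,320)); b=cv2.resize(t["image"][200:320,140:520],(760,240))
c=np.zeros((570,760,3),np.uint8); c[:320,:440]=a; c[325:565]=b; save("w8",c)
```

```text
[0.66820309 0.03201655 0.24910949] [-3.14156597e+00  1.09967455e-03  1.56538132e+00]
[416.1, 81.1] 0.67 [0.7756 0.1413 0.055 ]
[328.5, 153.1] 0.56 [0.6793 0.0626 0.055 ]
```

View pics/w8.png

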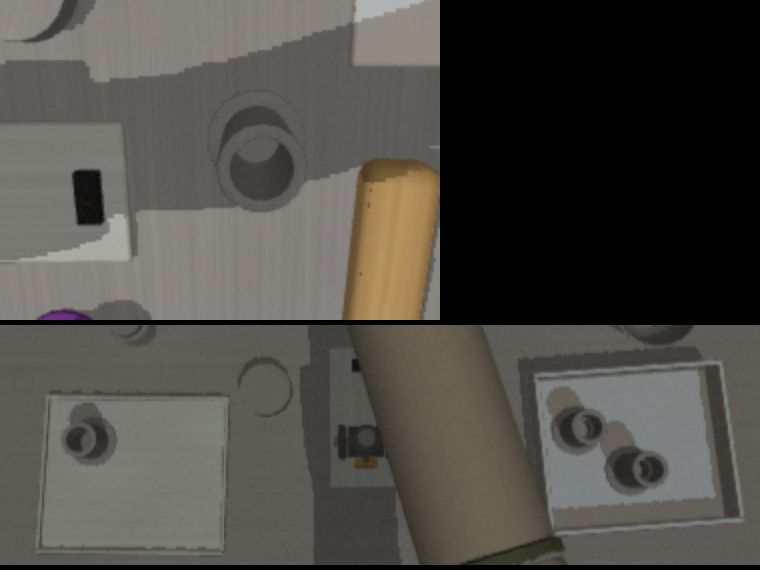

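a stands in the tray at (83,440) and b and c stand in the crate at (580,427) and (640,468). Sleeve d's rim is at wrist pixel (331,164).

Run:
```python
from h import *
w=read_camera("wrist")
print(atz(w,(331,164),.11).round(4),atz(w,(327,146),.006).round(4))
```

```text
[0.6802 0.0604 0.11  ] [0.6788 0.0652 0.006 ]
```

Request:
play_rows(
  commands=[
    [[0.3,12,30,0,0],[0.3,12,30,-30,0],[0.3,12,30,-90,0],[0.3,12,30,-140,0],[0.3,12,30,-165,0],[0.3,12,30,-178,0],[0.3,12,30,-178,0],[0.3,12,30,-178,0]],
  ],
)

```text
clock: 47.75
tool_pos: [0.6813, 0.0643, 0.0728]
eef_rot: [3.139, -0.0, 1.568]
wrist_force: [-0.1, -0.0, -0.3]
gripper_width: 0.0598
gripper_force: 0.0
```

Request:
play_rows(
  commands=[
    [[0.5,0,0,0,0],[0.6,0,0,0,0],[0.6,0,0,0,0],[0.6,0,0,0,0],[0.6,0,0,0,0],[0.6,0,0,0,0]],
  ],
)

```text
clock: 48.5
tool_pos: [0.681, 0.0644, 0.0727]
eef_rot: [3.14, -0.0, 1.568]
wrist_force: [-2.9, 0.2, 6.7]
gripper_width: 0.045
gripper_force: 60.9
```

Request:
play_rows(
  commands=[
    [[0.6,0,0,60,0],[0.6,0,0,120,0],[0.6,0,0,175,0],[0.6,-60,-10,175,0],[0.6,-220,-39,175,0],[0.6,-220,-39,175,0],[0.6,-220,-39,175,0],[0.6,-220,-39,175,0],[0.6,-220,-39,175,0],[0.6,-220,-39,175,0]],
  ],
)

```text
clock: 49.75
tool_pos: [0.461, 0.0256, 0.2461]
eef_rot: [-3.142, -0.001, 1.569]
wrist_force: [-0.7, 0.3, -2.2]
gripper_width: 0.0451
gripper_force: 63.5
```

Request:
play_rows(
  commands=[
    [[0.6,0,0,0,0],[0.6,0,0,0,0]],
  ],
)

```text
clock: 50.0
tool_pos: [0.4606, 0.0254, 0.2459]
eef_rot: [-3.141, -0.001, 1.568]
wrist_force: [-1.2, 0.3, -2.3]
gripper_width: 0.0452
gripper_force: 63.5
```

Request:
play_rows(
  commands=[
    [[0.6,0,0,-15,0],[0.6,0,0,-25,0],[0.6,0,0,-32,0],[0.6,0,0,-38,0],[0.6,0,0,-44,0],[0.6,0,0,-44,0]],
  ],
)

```text
clock: 50.75
tool_pos: [0.4603, 0.0253, 0.2018]
eef_rot: [-3.141, -0.0, 1.568]
wrist_force: [1.3, 1.0, -2.1]
gripper_width: 0.0449
gripper_force: 63.5
```

Request:
play_rows(
  commands=[
    [[0.6,0,0,-6,0],[0.6,0,0,-12,0],[0.6,0,0,-16,0],[0.6,0,0,-20,0],[0.6,0,0,-20,0]],
  ],
)

```text
clock: 51.38
tool_pos: [0.4603, 0.0253, 0.1818]
eef_rot: [-3.141, -0.0, 1.568]
wrist_force: [1.6, 1.2, -2.6]
gripper_width: 0.0449
gripper_force: 63.5
```

Request:
play_rows(
  commands=[
    [[0.6,0,1,-4,0],[0.6,0,1,-8,0],[0.6,0,1,-8,0]],
  ],
)

```text
clock: 51.75
tool_pos: [0.46, 0.0261, 0.1737]
eef_rot: [-3.141, 0.0, 1.568]
wrist_force: [0.0, 0.6, -2.5]
gripper_width: 0.0452
gripper_force: 63.5
```

Request:
play_rows(
  commands=[
    [[0.6,0,0,-4,0],[0.6,0,0,-8,0],[0.6,0,0,-8,0]],
  ],
)

```text
clock: 52.12
tool_pos: [0.4601, 0.0262, 0.1658]
eef_rot: [-3.141, -0.0, 1.568]
wrist_force: [0.4, -0.4, -2.9]
gripper_width: 0.0449
gripper_force: 63.5
```

Request:
play_rows(
  commands=[
    [[0.6,0,0,-4,0],[0.6,0,0,-8,0],[0.6,0,0,-8,0]],
  ],
)

```text
clock: 52.5
tool_pos: [0.4601, 0.0262, 0.1577]
eef_rot: [-3.141, -0.0, 1.568]
wrist_force: [-0.9, 0.8, -2.6]
gripper_width: 0.0452
gripper_force: 63.5
```

Request:
play_rows(
  commands=[
    [[0.6,0,0,-5,0],[0.6,0,0,-10,0],[0.6,0,0,-14,0],[0.6,0,0,-17,0],[0.6,0,0,-17,0]],
  ],
)

```text
clock: 53.12
tool_pos: [0.4605, 0.0263, 0.1423]
eef_rot: [3.142, 0.001, 1.568]
wrist_force: [-7.5, -0.1, 14.6]
gripper_width: 0.0452
gripper_force: 65.8
```

d went home on the collar with no resistance. It also shows an open bore like a, while b and c showed an inner ring.

Request:
play_rows(
  commands=[
    [[0.6,0,0,15,0],[0.6,0,0,45,0],[0.6,0,0,98,0],[0.6,-5,60,98,0],[0.6,-40,264,98,0],[0.6,-40,264,98,0],[0.6,-40,264,98,0],[0.6,-40,264,98,0],[0.6,-40,264,98,0],[0.6,-40,264,98,0]],
  ],
)

```text
clock: 54.38
tool_pos: [0.4209, 0.289, 0.2392]
eef_rot: [3.141, 0.001, 1.566]
wrist_force: [1.3, -0.4, -2.1]
gripper_width: 0.0446
gripper_force: 63.6
```

Request:
play_rows(
  commands=[
    [[0.6,0,0,0,0],[0.6,0,0,-50,0],[0.6,0,0,-100,0],[0.6,0,0,-135,0],[0.6,0,0,-150,0],[0.6,0,0,-156,0],[0.6,0,0,-156,0]],
  ],
)

```text
clock: 55.25
tool_pos: [0.421, 0.2904, 0.084]
eef_rot: [3.14, -0.001, 1.567]
wrist_force: [0.7, -0.5, -1.8]
gripper_width: 0.0448
gripper_force: 63.5
```

Foot is at .0113, and the floor is at .005.

Request:
play_rows(
  commands=[
    [[0.6,0,0,-3,0],[0.6,0,0,-5,0],[0.6,0,0,-6,0],[0.6,0,0,-6,0],[0.3,0,0,-6,0],[0.3,0,0,-6,0],[0.3,0,0,-6,0],[0.3,0,0,50,0],[0.3,0,0,110,0],[0.3,0,0,150,0]],
  ],
)

```text
clock: 56.5
tool_pos: [0.4206, 0.2907, 0.2359]
eef_rot: [3.139, -0.001, 1.568]
wrist_force: [0.5, -0.4, 0.3]
gripper_width: 0.0599
gripper_force: 0.0
```

Request:
play_rows(
  commands=[
    [[0.3,39,-269,-20,-30],[0.3,39,-269,-20,-60],[0.3,39,-269,-20,-90],[0.3,39,-269,-20,-90],[0.3,39,-269,-20,-90],[0.3,39,-269,-20,-90],[0.3,39,-269,-20,-90],[0.3,39,-269,-20,-90],[0.3,39,-269,-20,-90],[0.3,39,-269,-20,-90]],
  ],
)

```text
clock: 57.75
tool_pos: [0.4593, 0.0212, 0.2131]
eef_rot: [3.141, -0.0, -0.002]
wrist_force: [0.8, 0.6, -0.3]
gripper_width: 0.0595
gripper_force: 0.0
```

Run:
```python
from h import *
o=observe();print(o["tool_pos"],o["eef_rot"],o["joint_positions"].round(2))
t=read_camera("top"); save("t9",cv2.resize(t["image"][100:330,130:530],(800,460)))
```

```text
[0.45932929 0.02124007 0.21312718] [ 3.14147741e+00 -3.32201934e-05 -2.24589188e-03] [ 0.53  0.01 -0.67  1.87  0.01  1.26 -1.72]
```

View pics/t9.png

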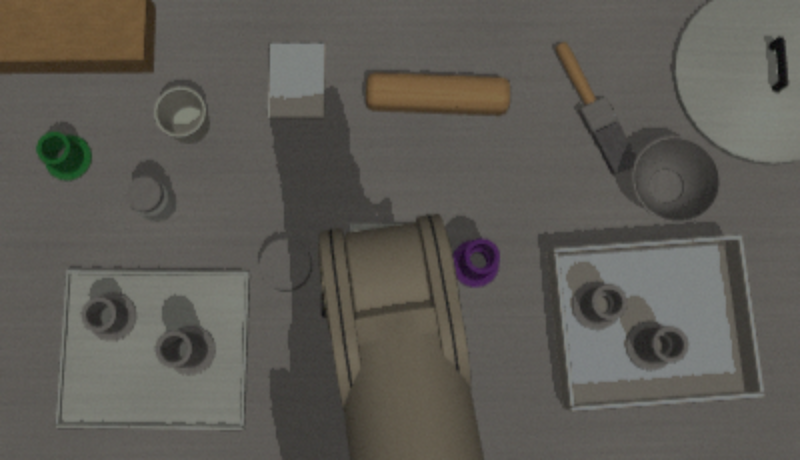

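The top view shows a (105,315) and d (180,348) standing in the tray and b (600,302) and c (660,343) standing in the crate, with the bystanders undisturbed. Now close the stand.

Request:
play_rows(
  commands=[
    [[0.3,0,0.5,-50,0],[0.3,0,0.5,-90,0],[0.3,0,0.5,-110,0],[0.3,0,0.5,-110,0],[0.6,0,0.5,-110,0],[0.8,0,0.5,-110,0],[0.8,0,0.5,-110,0],[0.8,0,0.5,-110,0],[0.8,0,0.5,-110,0]],
  ],
)

```text
clock: 58.92
tool_pos: [0.4601, 0.0217, 0.1045]
eef_rot: [3.141, -0.002, -0.003]
wrist_force: [-2.1, -0.6, 5.9]
gripper_width: 0.0262
gripper_force: 58.6
```

Request:
play_rows(
  commands=[
    [[0.8,12,0,-1,0],[0.8,23,0,-4,0],[0.8,34,0,-8,0],[0.8,44,0,-14,0],[0.8,53,0,-22,0],[0.8,61,0,-31,0],[0.8,67,0,-41,0],[0.8,71,0,-52,0],[0.8,74,0,-63,0],[0.8,75,0,-75,0]],
  ],
)

```text
clock: 60.18
tool_pos: [0.5403, 0.0219, 0.0313]
eef_rot: [-3.141, -0.012, -0.003]
wrist_force: [15.4, 1.0, 2.9]
gripper_width: 0.0263
gripper_force: 62.5
```

Request:
play_rows(
  commands=[
    [[0.8,0,0,0,0],[0.8,0,0,0,0],[0.3,0,0,0,0],[0.3,0,0,0,0],[0.3,0,0,0,0],[0.3,0,0,50,0],[0.3,0,0,110,0],[0.3,0,0,170,0],[0.3,-60,0,210,0],[0.3,-60,0,210,0]],
  ],
)

```text
clock: 61.42
tool_pos: [0.4735, 0.022, 0.2408]
eef_rot: [3.139, -0.004, -0.003]
wrist_force: [0.6, -0.3, -1.4]
gripper_width: 0.0597
gripper_force: 0.0
```

Run:
```python
from h import *
o=observe();print(o["tool_pos"],o["wrist_force"],o["clock"])
w=read_camera("wrist"); save("w10",w["image"])
for q in("pin_tip","stand_hinge"):
  for r in landmark_of(q,"wrist")[:1]: print(q,r["at"],r["p"],atz(w,r["at"],.045).round(4))
```

```text
[0.47351384 0.0220385  0.24082755] [ 0.59814974 -0.32488809 -1.3992867 ] 61.425
pin_tip [318.0, 105.9] 0.87 [0.5575 0.024  0.045 ]
stand_hinge [323.1, 183.9] 0.89 [0.4658 0.0181 0.045 ]
```

View pics/w10.png

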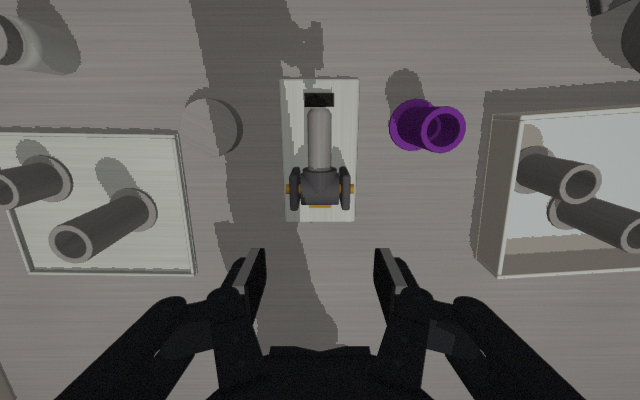

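The stand is folded, with the pin from (319,108) to (320,170). Sleeves stand upright in the tray and the crate, and the gripper is clear.

```bash
python3 -c "
from workcell import *
print(close_job())"
```

```text
the job is handed in; nothing more can be done
None
```

The job is handed in: sleeves a and d went fully home and stand in the tray, b and c stopped part way and stand in the crate, and the stand is snapped shut with the pin clear (c stopped 20–25 mm above the collar, just under the stated 25–40 mm, so I counted it as tight).

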